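Pump up the leaf mister on the cigar roller's table

TASK

The pressure mister for dampening the tobacco leaf has gone soft: pump it up again where it stands. With the fingertips push its blue pump knob all the way down and let it spring all the way back up, stroke after stroke, until the red pressure pin has come fully out, its whole white band clear of the boss (a stroke too many does no harm); then let the knob come up and take the hand away. Do not lift, tip or shift the mister, do not touch the pin itself, and leave the other things on the table where they are.

Things in the scene. Friction and masses are not known exactly. Their poses are not given: they have to be found in the camera images.
- mister: Leaf mister: 1 litre hand-pumped pressure sprayer, loose on the cloth, 0.8 to 1.2 kg. White tank 104 mm wide, 171 mm high; dark collar and head up to 222 mm; blue knob on top, on the tank's axis. Origin: centre of its underside, z up. Spray arm reaches 107 mm to +y, pistol grip 101 mm to -y, both about 200 mm high. The pressure pin is on its +x side, 40 mm off the axis.
- pump_knob_top (a point): Centre of the flat top of the blue pump knob (42 mm wide, 16 mm thick, on a 12 mm steel rod). It is 281 mm above the cloth when up and 241 mm when pushed fully home; the point moves with the knob.
- pump_knob (a joint): Knob travel: 0 m = fully up, 0.040 m = fully home on its stop. The spring pushes back with 4 N at the top to 10 N at the bottom and returns the knob by itself as the hand goes up. Each full stroke, down and up again, raises the pressure pin by about 4.5 mm, on the way down; a shorter stroke raises it in proportion.
- pressure_pin_top (a point): Centre of the top of the red pressure pin (11 mm wide), upright in a dark 22 mm boss whose top is 178 mm above the cloth. The pin's top is 2 to 14 mm above the boss at the start and stays where pumping has raised it. A 4 mm white band lies 30 to 34 mm below it (red above, steel below): the whole band is clear of the boss when the top is 34 mm above it (33 mm counts): 5 to 8 strokes.
- pin_boss_top (a point): Centre of the top of the fixed dark boss out of which the pin comes, 178 mm above the mister's underside. Pumping on after the band is clear pushes the pin some more (its top at most 42 to 54 mm above the boss) until the relief valve vents: no harm, and still below the pressed-down knob, so one stroke more is the safe side.
- glue_jar: Bystander: amber glass glue jar with a white cap, 56 mm diameter, 73 mm high, standing loose close to the mister's pin side. Origin at the centre of its underside.
- torch_lighter: Bystander: steel table lighter with a black head, 26 x 42 x 96 mm high, standing loose close to the mister on the robot's side. Origin at the centre of its underside.
- steel_bowl: Bystander: loose steel bowl, 130 mm diameter, 55 mm high. Origin at the centre of its underside.
- ashtray: Bystander: loose square white ceramic ashtray, 110 x 110 x 32 mm. Origin at the centre of its underside.
- cigar_mould: Bystander: loose reddish wooden cigar mould with ten ribs, 110 x 220 x 32 mm, lying on the rolling board (a fixed 320 x 260 mm wooden board, 15 mm thick). Origin at the centre of its underside.
- cigar_cutter: Bystander: loose double-loop cigar cutter, steel and black, 40 x 105 x 10 mm, lying on the rolling board. Origin at the centre of its underside.

How it is judged (in metres and radians):
On the way, in this order (a step that is already met when the one before it is completed fails the run):
1. the pump knob has been pushed fully home, with the pin not yet out (value of joint pump_knob above 0.036 m and z of pressure_pin_top in the frame of pin_boss_top below 0.03 m), for 0.02 s.
2. the pressure pin stands fully out, its top more than 33 mm above the boss (z of pressure_pin_top in the frame of pin_boss_top above 0.033 m), for 0.2 s.
At the end, for the whole second after the job is handed in: The top of the pressure pin is more than 33 mm above its boss, the pump knob is back up (within 4 mm of the top), the mister stands upright (within 0.05 rad) on the cloth within 30 mm of where it was, at rest, and each bystander is within 20 mm of where it was (z of pressure_pin_top in the frame of pin_boss_top above 0.033 m and value of joint pump_knob below 0.004 m and distance of mister from where it was at the start of the episode below 0.03 m and angle between mister's own z axis and vertical below 0.05 rad and height (world z) of mister below 0.005 m and linear speed of mister below 0.02 m/s and distance of each of glue_jar, torch_lighter, steel_bowl, ashtray, cigar_mould, cigar_cutter from where it was at the start of the episode below 0.02 m); the robot touches nothing.
It fails at once if the mister is lifted, more than 8 mm off the cloth (height (world z) of mister above 0.008 m).
It fails at once if the mister is tipped by more than 0.15 rad (angle between mister's own z axis and vertical above 0.15 rad).
It fails at once if the mister is shifted by more than 30 mm (distance of mister from where it was at the start of the episode above 0.03 m).
It fails at once if the robot touches the pressure pin (contact force between any of the fingers, the arm and pressure_pin above 0.3 N).
It fails at once if a bystander (glue jar, lighter, bowl, ashtray, mould or cutter) is moved by more than 20 mm (distance of any of glue_jar, torch_lighter, steel_bowl, ashtray, cigar_mould, cigar_cutter from where it was at the start of the episode above 0.02 m).
It also fails if it takes over 56 s, if anything falls off the work surface, if the arm or the gripper's body presses on something with over 40 N, if the wrist force passes 120 N, or if a joint passes its speed limit or range.

ROBOT

A 6-joint arm with a two-finger parallel gripper is mounted at the origin on the work surface. World frame = base frame: x ahead of the robot, y to its left, z up, the work surface at z = 0. Lengths are in m, angles in degrees, forces in N, time in s.
With the tool pointing down it reaches from about 0.4 to 0.825 m from the base axis. Payload 7 kg.
Tool frame: the origin (TCP) lies midway between the tips of the shut fingers; the grasp point (between the pads) lies 19 mm behind it; z points along the fingers, y is the direction in which the jaws open and shut (so a half turn about z gives the same grasp; the last joint's range is limited). The gripper opens to 88 mm and grips with 3 to 60 N. Pads are 19 mm wide; open, the fingers measure 130 mm over their backs; the gripper's body (78 mm by 193 mm) begins 47 mm behind the grasp point.
Start: joints at [16.507, 20.546, 0.682, 0, -70.136, -16.507], TCP at [0.675, -0, 0.227] pointing down, gripper open.
Joint ranges: [-176.03, 176.03], [-82.01, 121.73], [-58.28, 71.71], [-173.87, 95.51], [-174.79, -0.11], [-173.66, 173.66]. Speed limits (degrees/s): [136.94, 136.94, 172.46, 180, 180, 180].

INTERFACE

Orientations are given as a 3x3 rotation matrix whose columns are the frame's x, y, z axes.
In Python, from rig import robot gives the robot as it stands. Calls block until the motion is done:
- robot.goto(position, orientation): joint-space move of the TCP to a pose.
- robot.servo_line(position, ori=None, speed=0.15): straight line of the TCP; ori=None keeps the orientation; speed is the mean speed in m/s.
- robot.movej(angles): joint-space move.
- robot.move_gripper(opening): opening from 0.0 (shut) to 1.0 (fully open); the grip force is fixed at half the most; returns when the fingers have stopped.
- robot.dwell(seconds).
- robot.ik(position, orientation): joint angles nearest the present ones, or None.
- robot.grab_frame(name): name is "scene" or "side" or "wrist"; returns (picture, depth): 420x560x3 uint8, red, green, blue; 420x560 float32, m along the optical axis (not along the pixel's ray), 0 where there is no reading.
- robot.camera_info(name): a dict with "vfov" (degrees; the focal length in pixels is half the picture's height over the tangent of half this angle, whatever the lens; pixels are square), "cx", "cy" (the principal point, pixels), "k1" (the pictures are not rectified: a ray, as slopes to the right and down, at radius r is drawn at 1 + k1 r^2 times it, then the intrinsics apply), "view" (4x4, takes a point from world to camera coordinates); the wrist camera has in their place "T_tool_cam" (4x4, takes a point from camera to tool coordinates, whose origin is the TCP and whose axes are the flange's). Camera axes: x right, y down, z forward; pixel columns grow to the right and rows downward; lengths in m; the calibration is good to about 2 mm. A picture is of the moment at which its call begins: read the wrist's pose just before it. camera_info takes no time and is no camera call.
A pose or a line that the arm cannot do raises robot.Unreachable and nothing moves.
- robot.job_done(): hands the job in, once; it reports no verdict.
Readings, each from a call of its own:
- robot.read_t(): time.
- robot.read_qpos(): joint angles.
- robot.read_qvel(): joint speeds.
- robot.read_effort(): joint torques, N m.
- robot.read_position(): TCP position.
- robot.read_tcp_rot(): TCP orientation.
- robot.read_force(): force on the tool from outside, world axes, zero at the start.
- robot.read_ft_torque(): the same for the moment, N m.
- robot.read_grip_width(): opening from 0.0 (shut) to 1.0 (fully open).
Only numpy, scipy, OpenCV 4.12 (cv2) and the standard library are available. Lean on these libraries where they do the work, as an engineer would, in place of code of your own. Each camera call takes 0.05 s, during which the arm holds its last target.

## Working session

There is one attempt and no reset: what is moved stays moved. The work goes in short steps, each a Python script; the robot and the scene stay as the last script left them, time stands still between calls to the robot, and variables do not carry over. Pictures are saved under pics/ and viewed, and the job is handed in when it is done.

```bash
mkdir -p pics; ls
cat > h.py <<'E'
import numpy as np, cv2
from rig import robot
def K(ci,H=420): return H/2/np.tan(np.radians(ci["vfov"])/2)
def pts(name,uv,depth):
    ci=robot.camera_info(name); f=K(ci); uv=np.asarray(uv,float)
    d=np.array([depth[int(v),int(u)] for u,v in uv])
    cam=np.array([[f,0,ci["cx"]],[0,f,ci["cy"]],[0,0,1]])
    n=cv2.undistortPoints(uv.reshape(-1,1,2),cam,np.array([ci["k1"],0,0,0,0.])).reshape(-1,2)
    P=np.c_[n*d[:,None],d,np.ones(len(d))]
    return (np.linalg.inv(np.array(ci["view"]))@P.T).T[:,:3]
E
python3 - <<'E'
from h import *
for n in("scene","side"):
    im,d=robot.grab_frame(n); np.savez(f"pics/{n}0.npz",im=im,d=d)
    cv2.imwrite(f"pics/{n}0.png",im[:,:,::-1]); print(robot.camera_info(n))
print(robot.read_t(),robot.read_tcp_rot(),robot.read_force())
E
```

```text
pics
{'vfov': 44.837364266718254, 'cx': 278.0890228156251, 'cy': 212.01715217510773, 'k1': -0.025555293744310533, 'view': array([[ 0.71209174,  0.70189753,  0.01628522, -0.36057891],
       [ 0.56899123, -0.5633558 , -0.59906529, -0.22257414],
       [-0.41130808,  0.43585559, -0.80053455,  1.65696453],
       [ 0.        ,  0.        ,  0.        ,  1.        ]])}
{'vfov': 43.15046235224504, 'cx': 288.7748568010558, 'cy': 206.54983733553055, 'k1': -0.21321340879515227, 'view': array([[-0.70584927, -0.70812558,  0.01830206,  0.32750988],
       [-0.37434987,  0.35096294, -0.85830484,  0.38046334],
       [ 0.60136427, -0.61268521, -0.51281365,  1.30487509],
       [ 0.        ,  0.        ,  0.        ,  1.        ]])}
0.1 [[-1.65587984e-04 -9.99998923e-01 -1.45801627e-03]
 [-9.99999978e-01  1.65773835e-04 -1.27348418e-04]
 [ 1.27589981e-04  1.45799515e-03 -9.99998929e-01]] [-0.90563227  0.04897907 -0.88571911]
```

View pics/scene0.png

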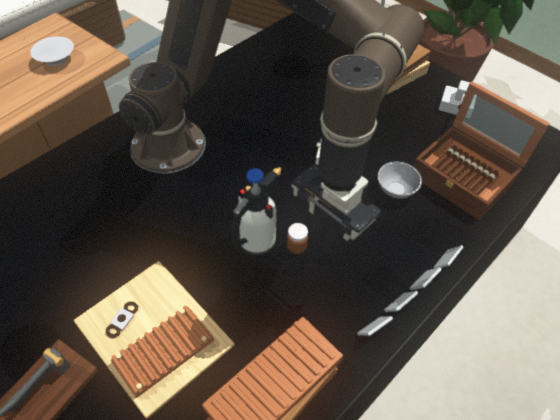

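View pics/side0.png

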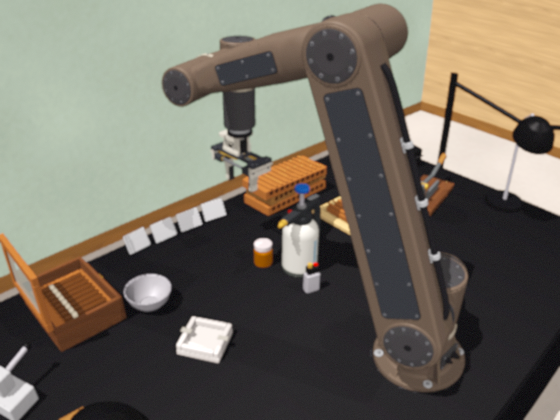

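The scene view shows the blue knob at about (256,176), the red pin near (268,208) and the glue jar at (298,238). In the side view the knob is at about (301,189) and the lighter at (311,278). Next I'll locate them by mask.

Run:
```python
from h import *
tri={}
for n,box in(("scene",(235,160,310,260)),("side",(245,175,330,300))):
    z=np.load(f"pics/{n}0.npz");im,d=z["im"],z["d"]
    x0,y0,x1,y1=box
    hsv=cv2.cvtColor(im,cv2.COLOR_RGB2HSV)
    m=(hsv[...,0]>105)&(hsv[...,0]<130)&(hsv[...,1]>150)&(hsv[...,2]>60)
    mm=np.zeros_like(m);mm[y0:y1,x0:x1]=m[y0:y1,x0:x1]
    v,u=np.nonzero(mm);print(n,"blue",len(u),u.min(),u.max(),v.min(),v.max(),u.mean(),v.mean())
    P=pts(n,np.c_[u,v],d); print(" zmax",np.percentile(P[:,2],[5,50,90,98]), P[P[:,2]>np.percentile(P[:,2],50)].mean(0))
    r=((hsv[...,0]<8)|(hsv[...,0]>172))&(hsv[...,1]>150)&(hsv[...,2]>70)
    rr=np.zeros_like(r);rr[y0:y1,x0:x1]=r[y0:y1,x0:x1]
    k,lab,st,c=cv2.connectedComponentsWithStats(rr.astype(np.uint8))
    for i in range(1,k):
        if st[i,4]>3:
            v,u=np.nonzero(lab==i);print(" red",st[i],c[i],np.median(pts(n,np.c_[u,v],d),0))
    cv2.imwrite(f"pics/{n}0z.png",cv2.resize(im[y0:y1,x0:x1,::-1],None,fx=5.5,fy=5.5,interpolation=cv2.INTER_CUBIC))
```

```text
scene blue 209 246 263 168 182 254.55023923444975 174.98564593301435
 zmax [-0.00174156  0.27873366  0.28122166  0.28244011] [ 0.48145432 -0.05869733  0.28908311]
 red [240 189   5   5  22] [242.09090909 191.09090909] [ 0.37019013 -0.008815    0.08671207]
 red [267 205   3   4  11] [267.90909091 206.63636364] [ 0.51364102 -0.04859838  0.18493082]
side blue 90 295 307 185 192 301.5777777777778 188.4
 zmax [0.27369918 0.28112938 0.28375782 0.28508832] [ 0.44861766 -0.02596932  0.29854652]
 red [287 209   5   4  16] [288.8125 210.375 ] [ 0.51850373 -0.0469892   0.18387249]
 red [313 263   6   4  20] [315.75 264.4 ] [ 0.37029129 -0.00822079  0.08810367]
```

View pics/scene0z.png

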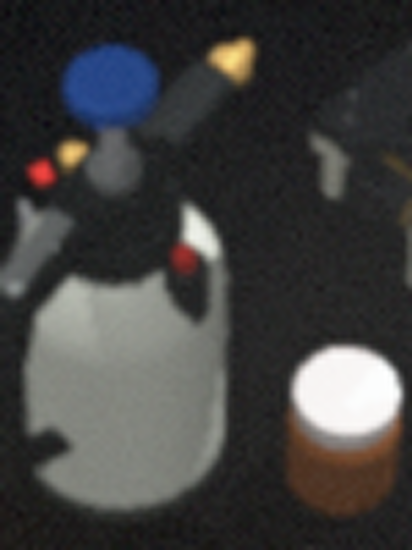

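View pics/side0z.png

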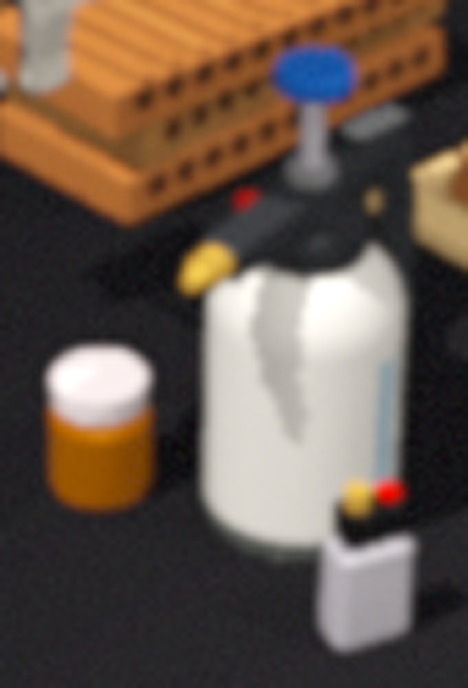

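Run:
```python
from h import *
for n,box in(("scene",(240,160,270,190)),("side",(290,180,312,200))):
    z=np.load(f"pics/{n}0.npz");im,d=z["im"],z["d"]
    x0,y0,x1,y1=box
    u,v=np.meshgrid(range(x0,x1),range(y0,y1));P=pts(n,np.c_[u.ravel(),v.ravel()],d)
    s=(P[:,2]>.274)&(P[:,2]<.29)&(P[:,0]>.3)&(P[:,0]<.6); Q=P[s]; print(n,len(Q),Q.mean(0),Q.min(0),Q.max(0), (Q.min(0)+Q.max(0))/2)
    # mister-wide
    u,v=np.meshgrid(range(220,340),range(160,300));P=pts(n,np.c_[u.ravel(),v.ravel()],d)
    for a,b in((.183,.22),(.04,.15)):
        s=(P[:,2]>a)&(P[:,2]<b)&(P[:,0]>.3)&(P[:,0]<.65)&(abs(P[:,1])<.25);Q=P[s];print(a,b,len(Q),Q.min(0),Q.max(0))
```

```text
scene 183 [ 0.47656449 -0.05432928  0.27889432] [ 0.45487384 -0.07291948  0.27406125] [ 0.49713172 -0.03212804  0.28263484] [ 0.47600278 -0.05252376  0.27834804]
0.183 0.22 822 [ 0.44261114 -0.14278883  0.18305121] [0.51918468 0.05431148 0.21996275]
0.04 0.15 1503 [ 0.36084404 -0.15272944  0.04004072] [0.59708298 0.03612526 0.14999887]
side 105 [ 0.46801024 -0.04671215  0.28071088] [ 0.44977326 -0.06731296  0.2740576 ] [ 0.48897122 -0.02963533  0.28552845] [ 0.46937224 -0.04847415  0.27979302]
0.183 0.22 547 [ 0.43857284 -0.13792903  0.18313441] [0.518502   0.05648623 0.21976384]
0.04 0.15 1738 [ 0.35489115 -0.14881681  0.04014479] [0.59214052 0.04591845 0.14999777]
```

The knob centre is about (0.473, -0.051) and the pin about (0.516, -0.048), which agrees with a pin 40 mm off the axis. I'll rise, shut the fingers, turn the jaws across the pin direction, hover over the knob and check with the wrist camera.

Run:
```python
from h import *
p=robot.read_position()
robot.servo_line([p[0],p[1],.36],speed=.2)
robot.move_gripper(0.0)
best=None
for s in (1,-1):
    R=np.array([[s,0,0],[0,-s,0],[0,0,-1.]])
    q=robot.ik([.473,-.051,.36],R); print(s,q)
    if q is not None and (best is None or abs(q[5])<best[0]): best=(abs(q[5]),R)
R=best[1]; np.save("R.npy",R)
robot.goto([.473,-.051,.36],R)
T=np.eye(4);T[:3,:3]=robot.read_tcp_rot();T[:3,3]=robot.read_position()
im,d=robot.grab_frame("wrist"); ci=robot.camera_info("wrist")
np.savez("pics/w1.npz",im=im,d=d,T=T)
cv2.imwrite("pics/w1.png",im[:,:,::-1]); print(T,ci,robot.read_t(),robot.read_force(),robot.read_grip_width())
```

```text
1 [ 17.62188622  -2.29463756  -9.96478343   0.         -82.32985413
  72.37811378]
-1 [  17.62188622   -2.29463756   -9.96478343    0.          -82.32985413
 -107.62188622]
[[ 9.99999367e-01 -1.10430583e-03  2.15658873e-04  4.73352686e-01]
 [-1.10429816e-03 -9.99999390e-01 -3.56499464e-05 -5.09141657e-02]
 [ 2.15698110e-04  3.54117722e-05 -9.99999976e-01  3.60093075e-01]
 [ 0.00000000e+00  0.00000000e+00  0.00000000e+00  1.00000000e+00]] {'vfov': 60.34431829474107, 'cx': 284.58882443593393, 'cy': 207.19562777272176, 'k1': -0.025265142899338056, 'T_tool_cam': array([[-4.07284409e-04, -9.50895735e-01, -3.09511124e-01,
         8.32183795e-02],
       [ 9.99999887e-01, -3.11825011e-04, -3.57891142e-04,
        -1.55640793e-03],
       [ 2.43803851e-04, -3.09511235e-01,  9.50895755e-01,
        -1.57626808e-01],
       [ 0.00000000e+00,  0.00000000e+00,  0.00000000e+00,
         1.00000000e+00]])} 3.775 [ 0.51395402 -0.77488775 -0.22356798] 0.005978821372072897
```

View pics/w1.png

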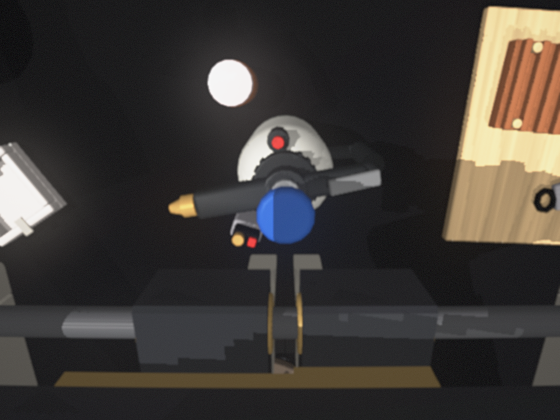

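Run:
```python
from h import *
z=np.load("pics/w1.npz");im,d,T=z["im"],z["d"],z["T"]
ci=robot.camera_info("wrist");f=K(ci);cam=np.array([[f,0,ci["cx"]],[0,f,ci["cy"]],[0,0,1]]);M=T@np.array(ci["T_tool_cam"])
def ray(uv,h):
    n=cv2.undistortPoints(np.float64(uv).reshape(-1,1,2),cam,np.array([ci["k1"],0,0,0,0.])).reshape(-1,2)
    D=np.c_[n,np.ones(len(n))]@M[:3,:3].T;o=M[:3,3];return o+D*((h-o[2])/D[:,2])[:,None]
hsv=cv2.cvtColor(im,cv2.COLOR_RGB2HSV)
m=((hsv[...,0]>105)&(hsv[...,0]<130)&(hsv[...,1]>150)&(hsv[...,2]>90)).astype(np.uint8)
c=max(cv2.findContours(m,0,2)[0],key=cv2.contourArea)
e=cv2.fitEllipse(c);print(e,ray([e[0]],.281))
v,u=np.nonzero(m);Q=ray(np.c_[u,v],.281);print(Q.min(0),Q.max(0))
print("pin",ray([(278,142)],.186), "tips depth",d[262,255:320:5],d[262,286])
for uv in((250,262),(274,262),(294,262),(322,262)):
    n=cv2.undistortPoints(np.float64(uv).reshape(-1,1,2),cam,np.array([ci["k1"],0,0,0,0.])).reshape(2);dd=d[uv[1],uv[0]]
    print(uv,(M@np.r_[n*dd,dd,1])[:3])
```

```text
((285.07421875, 215.772216796875), (54.569149017333984, 57.20996856689453), 98.96511840820312) [[ 0.473274   -0.04960596  0.281     ]]
[ 0.45271356 -0.06972104  0.281     ] [ 0.49321026 -0.0300061   0.281     ]
pin [[ 0.51123487 -0.04329138  0.186     ]] tips depth [0.16189349 0.1623208  0.1609425  0.16354631 0.16141778 0.16493234
 0.5722738  0.16539916 0.16220604 0.1622868  0.16285516 0.1619209
 0.16104653] 0.16406041
(250, 262) [ 0.48291597 -0.03374617  0.37100203]
(274, 262) [ 0.48310795 -0.04455447  0.37140342]
(294, 262) [ 0.48337297 -0.05350704  0.37195637]
(322, 262) [ 2.96596801e-01 -1.08310918e-01 -1.82265336e-05]
```

The wrist view puts the knob at (0.4733, -0.0497), with the fingers about 11 mm above their tips centred on it and the pin about 40 mm away in +x. I'll start with one slow stroke and monitor the force.

Run:
```python
from h import *
x,y=.4733,-.0497
robot.servo_line([x,y,.295],speed=.15)
f0=np.array(robot.read_force())
for z in (.284,.280,.275,.26,.25,.245,.243,.2415,.2405):
    robot.servo_line([x,y,z],speed=.08)
    F=np.array(robot.read_force())-f0; print(z,robot.read_position()[2].round(4),F.round(1))
    if F[2]>25: break
im,d=robot.grab_frame("side");cv2.imwrite("pics/s2.png",cv2.resize(im[175:305,235:340,::-1],None,fx=4.5,fy=4.5,interpolation=cv2.INTER_CUBIC))
robot.servo_line([x,y,.288],speed=.1)
robot.dwell(.2);print(robot.read_t(),np.array(robot.read_force())-f0)
im,d=robot.grab_frame("scene");cv2.imwrite("pics/sc2.png",cv2.resize(im[155:265,225:320,::-1],None,fx=5,fy=5,interpolation=cv2.INTER_CUBIC))
```

```text
0.284 0.2843 [0.8 0.6 0.1]
0.28 0.2808 [1.9 0.2 2.6]
0.275 0.2757 [1.7 1.4 3.9]
0.26 0.2609 [1.6 0.5 6.1]
0.25 0.2511 [0.9 0.9 6.6]
0.245 0.2463 [0.2 1.5 7.8]
0.243 0.2445 [-0.6  0.7  9. ]
0.2415 0.2431 [0.9 0.8 9.2]
0.2405 0.2421 [0.  0.4 8.5]
7.625 [ 0.41210982  0.2033036  -0.66847011]
```

View pics/s2.png

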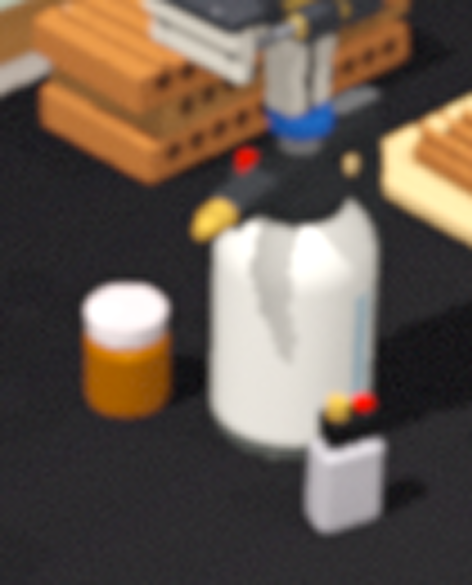

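View pics/sc2.png

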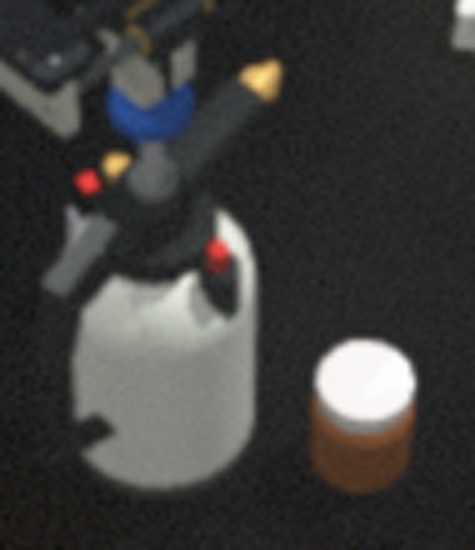

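The knob went down about 39 mm at around 9 N, sprang back, and the red pin rose; nothing else moved. I'll go on with strokes slightly deeper, watching the force.

Run:
```python
from h import *
x,y=.4733,-.0497
for i in range(7):
    robot.servo_line([x,y,.2392],speed=.1); robot.dwell(.1)
    F=robot.read_force();z=robot.read_position()[2]
    robot.servo_line([x,y,.290],speed=.1); robot.dwell(.2)
    print(i,round(z,4),np.round(F,1),np.round(robot.read_force(),1),robot.read_t())
    if F[2]>50: break
for n,(x0,y0,x1,y1) in(("scene",(225,155,320,265)),("side",(235,175,340,305))):
    im,d=robot.grab_frame(n);np.savez(f"pics/{n}3.npz",im=im,d=d)
    cv2.imwrite(f"pics/{n}3.png",cv2.resize(im[y0:y1,x0:x1,::-1],None,fx=4.5,fy=4.5,interpolation=cv2.INTER_CUBIC))
```

```text
0 0.2412 [-3.2  1.4 17. ] [ 0.6 -0.6 -0.3] 9.275
1 0.2412 [-4.2  1.1 15.9] [0.3 0.1 0.2] 10.8917
2 0.2412 [-4.4  2.2 16.1] [ 0.  -0.1  0.1] 12.5083
3 0.2412 [-4.5  1.8 15.8] [ 0.7 -0.6 -0.3] 14.125
4 0.2412 [-4.7  2.3 16.4] [ 0.3 -0.2 -0.3] 15.7417
5 0.2412 [-4.   1.6 15.5] [-0.3  0.6  0.1] 17.3583
6 0.2412 [-3.9  1.5 17.1] [-0.7  0.6  0.1] 18.975
```

View pics/scene3.png

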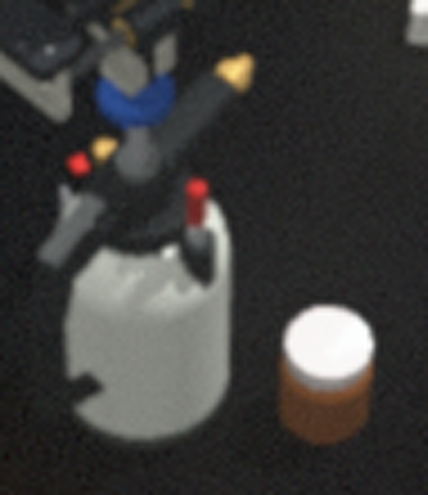

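View pics/side3.png

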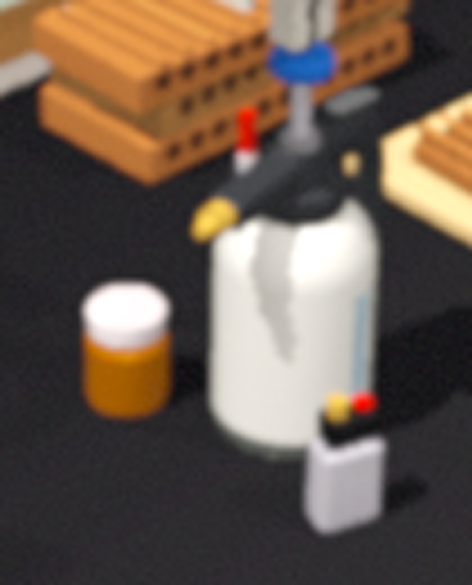

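In the side crop the red pin (247,130) stands tall with the white band showing at (245,160). I'll do two more strokes for margin, rise away, and measure the pin height.

Run:
```python
from h import *
x,y=.4733,-.0497
for i in range(2):
    robot.servo_line([x,y,.2392],speed=.1); robot.dwell(.1)
    F=robot.read_force();z=robot.read_position()[2]
    robot.servo_line([x,y,.290],speed=.1); robot.dwell(.2)
    print(i,round(z,4),np.round(F,1))
robot.servo_line([x,y,.40],speed=.15); robot.dwell(.5)
for n,(x0,y0,x1,y1) in(("scene",(225,155,320,265)),("side",(235,175,340,305))):
    im,d=robot.grab_frame(n)
    cv2.imwrite(f"pics/{n}4.png",cv2.resize(im[y0:y1,x0:x1,::-1],None,fx=4.5,fy=4.5,interpolation=cv2.INTER_CUBIC))
    hsv=cv2.cvtColor(im,cv2.COLOR_RGB2HSV)
    r=((hsv[...,0]<8)|(hsv[...,0]>172))&(hsv[...,1]>150)&(hsv[...,2]>70)
    u,v=np.meshgrid(range(x0,x1),range(y0,y1));P=pts(n,np.c_[u.ravel(),v.ravel()],d)
    k=(np.hypot(P[:,0]-.514,P[:,1]+.046)<.015)&(P[:,2]>.18)&r[v.ravel(),u.ravel()]
    print(n,"pin red z",P[k,2].min(),P[k,2].max(),k.sum())
    k=(np.hypot(P[:,0]-.473,P[:,1]+.05)<.03)&(P[:,2]>.23)&(P[:,2]<.3);print("knob z",np.percentile(P[k,2],[50,95]),P[k].mean(0))
    # bystander shift
    o=np.load(f"pics/{n}0.npz")["im"]; df=cv2.absdiff(o,im).max(2)
    print("changed jar/lighter px",(df[228:260,285:312]>60).sum() if n=="scene" else ((df[238:270,250:275]>60).sum(),(df[262:295,300:322]>60).sum()))
print(robot.read_t(),robot.read_force())
```

```text
0 0.2412 [-3.7  1.9 15.8]
1 0.2412 [-3.9  1.9 16.2]
scene pin red z 0.2010349737808279 0.22844849757322905 27
knob z [0.27830589 0.28153168] [ 0.47793661 -0.05564568  0.27440174]
changed jar/lighter px 0
side pin red z 0.20296111279422668 0.23247926893190363 33
knob z [0.27806087 0.2840584 ] [ 0.46818205 -0.04658634  0.27010755]
changed jar/lighter px (np.int64(0), np.int64(0))
23.7917 [ 0.49492092 -0.25554311 -0.59034936]
```

View pics/scene4.png

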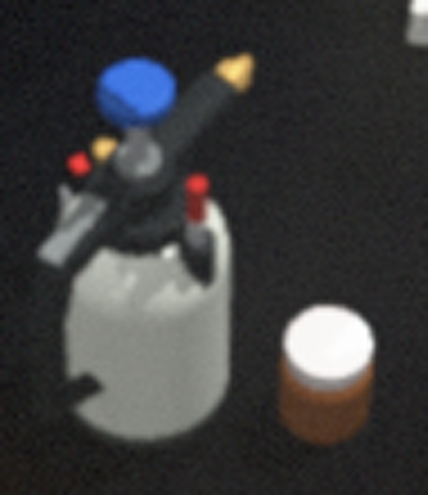

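View pics/side4.png

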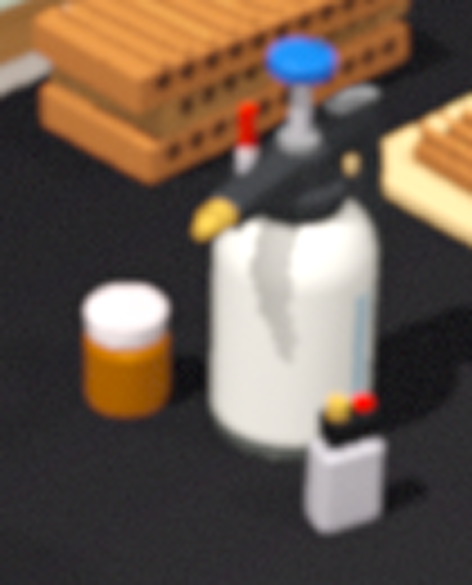

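```bash
python3 -c "
from rig import robot
robot.job_done();print(robot.read_t())"
```

```text
the job is handed in; nothing more can be done
the job is handed in; nothing more can be done
```

The mister is pumped up and the job is handed in. With the fingers shut I gave the knob ten strokes, letting it come right back up each time, then raised the hand about 120 mm clear of it. The robot clock read about 24 s at my last check.

- **Strokes:** The first stroke went down about 39 mm of the 40. The other nine bottomed on the stop, at about 16 N.
- **Pin:** Its top measured about 50 mm above the boss (world z 0.228 in the scene view, 0.232 in the side view; the boss is at 0.178). It needed 33 mm. The white band was visible in the side view.
- **Knob:** It is back up, with its top at about 0.281 to 0.284 m.
- **Mister and bystanders:** The mister looked upright and unmoved in both views. The glue jar and the lighter showed no changed pixels. I did not compare the bowl, ashtray, mould and cutter again, because the hand never went near them.
- **Disagreement:** The scene and side cameras differed by about 5 to 8 mm on the knob's position. The wrist camera's value lay between them, and I used that one.

No check failed.

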